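# Crimp a crown cap with the bench capper

### The arm

A 6-joint arm with a two-finger parallel gripper is mounted at the origin on a cart in front of the work surface, level with it; the furniture and walls round the work are solid. World frame = base frame: x ahead of the robot, y to its left, z up, the work surface at z = 0. Lengths are in m, angles in degrees, forces in N, time in s.
With the tool pointing down it reaches from about 0.3 to 0.75 m from the base axis. Payload 8.5 kg.
Tool frame: the origin (TCP) lies at the very end of the fingers, on their centre line; the grasp point (between the pads) lies 19 mm behind it (env.hold_point_z is the distance from the TCP to the grasp point, in m); z points along the fingers, y is the line along which they close (so a half turn about z gives the same grasp; the last joint's range is limited). The gripper opens to 85 mm and grips with 20 to 120 N. Pads are 22 mm wide; open, the fingers measure 114 mm over their backs; the gripper's body (76 mm by 85 mm) begins 54 mm behind the grasp point. The pads swing forward as they close: fully open they stand 13 mm farther back than shut.
Start: joints at [54.299, 21.807, 74.336, -0, 83.858, -12.336], TCP at [0.218, 0.505, 0.231] pointing down, gripper open.
Joint ranges: [-178.18, 178.18], [-50.72, 133.34], [12.68, 142.11], [-81.47, 261.47], [9.98, 163.14], [-165.26, 165.26]. Speed limits (degrees/s): [136.94, 136.94, 180, 180, 180, 180].

### API

Orientations are given as a 3x3 rotation matrix whose columns are the frame's x, y, z axes.
In Python, from rig import env, optics gives the robot as it stands.
- The arm moves only by the shell command python3 -m jog 'ROWS' [OPENING] [FORCE]. ROWS is JSON, a list of rows, each an object with "linear": the shift along the tool's x, y, z in units of 40 mm (1.0 is 40 mm), a list of three; "roll": the turn about the tool's z in units of 5 degrees (1.0 is 5 degrees). A call has 1 to 12 rows; each row shifts and turns the commanded pose from where the row before left it, along the tool's axes as they then stand; what a row does not reach is not made up. A row lasts 1/12 s, in which the tool goes at most 41.7 mm and 7.16 degrees, less where a joint would pass 70% of its speed; a pose out of reach is approached as far as the arm can. A call is refused whole if a number of a shift passes 1 or a number of a turn 1, either way. A call with a gripper value outside its range is refused whole. OPENING is the opening, from -1 (shut) to 1 (fully open), set as the call begins (- or left out, the last holds). The fingers move at their own pace and stop on an object; FORCE is the grip in N (left out, the last holds). Time passes only in rows, so rows that do not move let the fingers close. It gives the time, the measured TCP pose, the force, the opening and the grip force at its end, in the units of the state.
- env.observe(): the state, without advancing time (a new reading comes with each control period).
- optics.get_image(name): name is "scene" or "side" or "wrist"; returns the picture (400x640x3 uint8, red, green, blue); there is no depth.
- optics.calibration(name): a dict with "fov_y" (degrees; the focal length in pixels is half the picture's height over the tangent of half this angle, whatever the lens; pixels are square), "cx", "cy" (the principal point, pixels), "T" (4x4, takes a point from camera to world coordinates). Camera axes: x right, y down, z forward; pixel columns grow to the right and rows downward; lengths in m; the calibration is good to about 2 mm. The wrist camera is an equidistant fisheye: a pixel r from the principal point sees the ray r / f radians off the axis. A picture is of the moment at which its call begins: read the wrist's pose just before it. calibration takes no time and is no camera call; for the wrist camera it gives the pose at the moment of the call.
- env.close_job(): hands the job in; it is judged then, once.
The state is a dict: "time_s": time; "q": joint angles; "qvel": joint speeds; "joint_efforts": joint torques, N m; "position": TCP position; "tool_rot": TCP orientation; "ft_force": force on the tool from outside, world axes, zero at the start; "wrist_torque": the same for the moment, N m; "grip_width": finger opening in m; "gripper_force": force on a finger pad.
Only numpy, scipy, OpenCV 4.12 (cv2) and the standard library are available. Lean on these libraries where they do the work, as an engineer would, in place of code of your own. Each camera call takes 0.05 s, during which the arm holds its last target. There are 200 camera calls.

### The job

A filled bottle stands in the bench capper with its crown cap sitting loosely on top; crimp it. First pull the lock knob up until it is fully out, which frees the lever; pull the lever down just until the cap is fully home on the bottle (you will feel the lever stop giving; do not force it further, the glass would crack), then ease the lever slowly all the way back up, never letting it fly, and push the lock knob fully back in. Leave the bottle standing in the capper and do not disturb the other things on the worktop.

Things in the scene. Friction and masses are not known exactly. Their poses are not given: they have to be found in the camera images.
- capper: Red bench capper, fixed. Origin: on the bottle's axis, at the underside of the base (190 x 120 mm, its top 16 mm up); z up; its -x points along the lever from the column to the grip. Column 26 mm thick at x = +95 mm, its top 251 mm up; a red arm 166 to 180 mm up holds the sleeve of the vertical ram; a steel bell 47 mm wide hangs on the ram over the bottle.
- lever_pivot (a point): The lever's hinge point, at x = +50 mm, 212 mm above the worktop; the axis is the capper's y. The lever drives the ram down 48 mm per rad. The bell is screwed on up to 11 mm lower from case to case, so the lever value at which it meets the cap (0.23 to 0.46 rad) and the cap is home (0.35 to 0.60) is not known beforehand: it must be felt.
- lever_grip (a point): Middle of the black round grip joining the lever's two arms at its free end: 24 mm thick, 74 mm long along the capper's y, 240 mm from lever_pivot. At rest the lever rises from the pivot at 0.20 rad above level (grip 260 mm above the worktop); at value q its slope is 0.20 - q. Grip it from above, fingers closing along the lever; it can turn between the pads.
- lever (a joint): Lever angle in rad: 0 = up at its rest stop, grows as the grip goes down, end stop 0.75. A return spring pulls it up: about 2 N at the grip at rest, 4 N at 0.5 rad. Crimping takes 8 to 10 N in all; once the cap is home the pull climbs steeply: stop at 12 to 16 N, over 20 N the glass may crack. Let go when down, it flies up. With the lock knob in it must not be pulled past its play (0.1 rad).
- knob_grip (a point): Middle of the lock knob, a black round knob 28 mm wide and about 20 mm high on a vertical pin right above lever_pivot, 281 mm above the worktop while in. The 24 mm wide red bridge under it has its top 256 mm up. The knob is pulled straight up.
- lock_knob (a joint): Lock knob height in m: 0 = pushed in (its pin reaches into the lever's notch), 0.014 = fully out. It takes up to 8 N to pull it out or push it in, and it stays at either end. Pulling the lever far down with the knob in forces the lock pin and fails; push the knob in only with the lever up at its rest stop.
- bottle: Small brown glass bottle with a white and yellow label, 52 mm wide, 100 mm high, loose in the capper's black nest ring under the bell. Origin: centre of its underside, z up.
- cap (a joint): How far the yellow crown cap (32 mm wide) has been pressed down onto the bottle, in m: 0 = sitting loosely, its top 107 mm above the bottle's underside; 0.006 = fully home. Needs about 30 N from the bell and stays where it is pressed to.
- nest (a point): Centre of the nest's floor on the capper's base, where the bottle's underside centre belongs; 16 mm above the worktop.
- crate: Bystander: light wooden crate with four cells, 136 x 136 x 55 mm, fixed; origin centre of underside.
- capped_0: Bystander: bottle like the one in the capper, already capped, standing loose in the crate, 101 mm high; origin centre of underside.
- capped_1: Bystander: as capped_0.
- capped_2: Bystander: as capped_0.
- cap_dish: Bystander: white dish of spare yellow caps, 90 mm wide, 28 mm high, fixed; origin centre of underside.
- lemon: Bystander: loose lemon, 71 x 53 x 51 mm; origin at its underside.
- mug: Bystander: loose green and white mug, 86 x 117 x 99 mm; origin centre of underside.

How it is judged:
By the outcome, as a careful person would: the job done as asked, in the order asked, and still so for the second after the job is handed in, with the robot touching nothing.
It also fails if it takes over 64 s, if anything falls off the work surface, if the arm or the gripper's body presses on something with over 40 N, if the wrist force passes 120 N, or if a joint passes its speed limit or range.

## Working session

There is one attempt and no reset: what is moved stays moved. The work goes in short steps, Python scripts to look and compute and a shell command to move; the robot and the scene stay as the last step left them, time stands still between calls to the robot, and variables do not carry over. Pictures are saved under pics/ and viewed, at most 10 in all, crops included, and the job is handed in when it is done.

```bash
mkdir -p pics; ls
python3 - <<'E'
from rig import env, optics
import cv2
for n in("scene","side"):
    cv2.imwrite(f"pics/{n}0.png",optics.get_image(n)[:,:,::-1]); print(n,optics.calibration(n))
print(env.observe(), env.hold_point_z)
E
```

```text
pics
scene {'fov_y': 55.44229756024801, 'cx': 319.0795334968007, 'cy': 201.14727249786466, 'T': array([[ 0.88992753, -0.2887676 ,  0.35304711,  0.15254845],
       [-0.45602949, -0.57713878,  0.67745696, -0.66918893],
       [ 0.00812956, -0.76388749, -0.64529823,  0.88073304],
       [ 0.        ,  0.        ,  0.        ,  1.        ]])}
side {'fov_y': 56.1768546875925, 'cx': 318.26211899480927, 'cy': 196.4819016677711, 'T': array([[-0.93426928, -0.14634614,  0.32515184,  0.11222147],
       [-0.35631816,  0.34903546, -0.86672465,  1.17791366],
       [ 0.01335229, -0.92561172, -0.37823889,  0.67272473],
       [ 0.        ,  0.        ,  0.        ,  1.        ]])}
{'time_s': 0.1, 'q': array([ 5.42984558e+01,  2.18392651e+01,  7.43788642e+01,  4.03383259e-05,
        8.38579655e+01, -1.23358823e+01]), 'qvel': array([ 0.01849108, -0.07954146, -0.23149927, -0.07219534, -0.02574017,
        0.01771425]), 'joint_efforts': array([ 2.75390659e-03, -4.49218762e+01, -2.31657904e+01, -2.08423839e-04,
        3.65376240e-03,  2.57083025e-05]), 'position': array([0.21797932, 0.50468264, 0.23076261]), 'tool_rot': array([[-9.17992336e-01,  3.96597364e-01, -7.75601466e-04],
       [ 3.96598021e-01,  9.17991747e-01, -1.07810275e-03],
       [ 2.84423036e-04, -1.29729207e-03, -9.99999118e-01]]), 'ft_force': array([ 0.26327194, -0.39651293,  0.741643  ]), 'wrist_torque': array([ 0.03017899, -0.01861745, -0.00667555]), 'gripper_force': 0.0, 'grip_width': 0.0855407980127418} 0.0187
```

View pics/scene0.png

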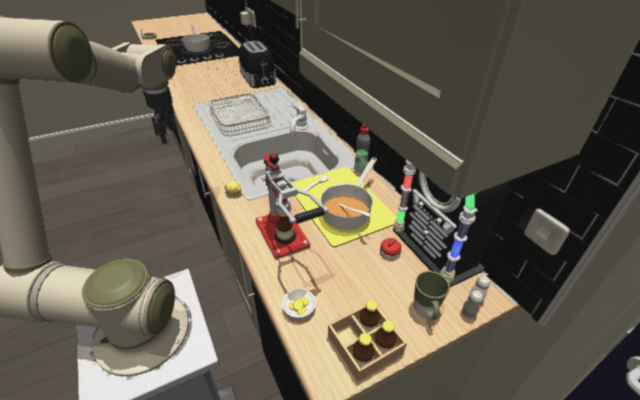

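View pics/side0.png

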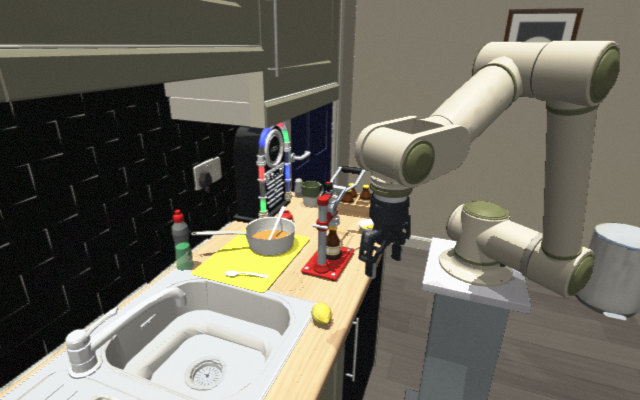

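The capper shows in the scene picture (base about (283,235), grip about (310,214), knob about (272,160)) and in the side picture (base about (330,262), column (323,230)). I'll enlarge both.

Run:
```python
import cv2
a=cv2.imread("pics/scene0.png")[140:265,240:345]; cv2.imwrite("pics/sc.png",cv2.resize(a,None,fx=4.8,fy=4.8,interpolation=2)[:600])
b=cv2.imread("pics/side0.png")[160:285,290:390]; cv2.imwrite("pics/sd.png",cv2.resize(b,None,fx=4.8,fy=4.8,interpolation=2))
```

```text
(no output)
```

View pics/sc.png

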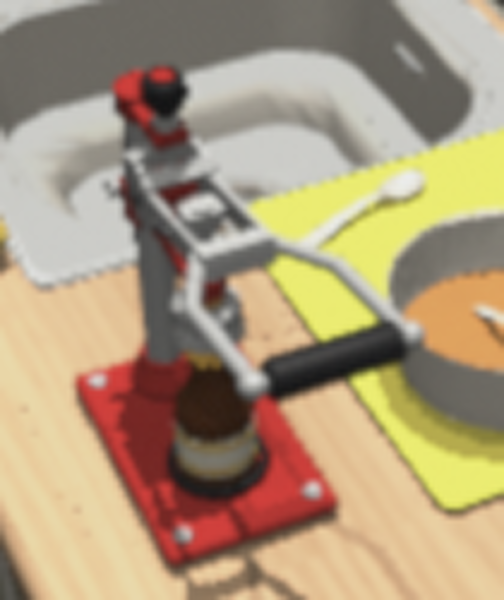

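View pics/sd.png

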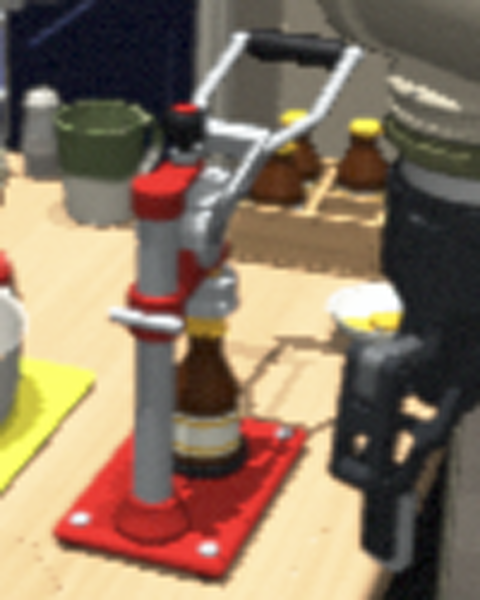

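```bash
cat > h.py <<'E'
import numpy as np
from rig import env, optics
def proj(cal,P):
    T=np.linalg.inv(cal["T"]); p=P@T[:3,:3].T+T[:3,3]; f=200/np.tan(np.radians(cal["fov_y"]/2))
    return f*p[:,:2]/p[:,2:]+[cal["cx"],cal["cy"]]
E
python3 - <<'E'
from h import *
from scipy.optimize import least_squares
C={n:optics.calibration(n) for n in("scene","side")}
sc=np.array([[80,380],[169,550],[333,495],[163,93],[268,380],[402,340]])/4.8+[240,140]
sd=np.array([[60,530],[222,565],[303,432],[185,130],[250,42],[345,50]])/4.8+[290,160]
def m(p,s):
    x,y,t,b=p
    if s=="scene": L=[[b+.095,.06,.016],[b-.095,.06,.016],[b-.095,-.06,.016],[.05,0,.281],[-.185,.037,.26],[-.185,-.037,.26]]
    else: L=[[b+.095,-.06,.016],[b+.095,.06,.016],[b-.095,.06,.016],[.05,0,.281],[-.185,-.037,.26],[-.185,.037,.26]]
    L=np.array(L);c,s_=np.cos(t),np.sin(t)
    return proj(C[s],np.c_[x+c*L[:,0]-s_*L[:,1],y+s_*L[:,0]+c*L[:,1],L[:,2]])
f=lambda p:np.r_[(m(p,"scene")-sc).ravel(),(m(p,"side")-sd).ravel()]
r=least_squares(f,[.5,.1,1.57,.04],loss="soft_l1"); p=r.x
print(p,np.degrees(p[2]));print(f(p).reshape(-1,2).round(1))
c,s=np.cos(p[2]),np.sin(p[2])
for n,l in(("knob",.05),("grip",-.185)):print(n,p[0]+c*l,p[1]+s*l)
E
```

```text
[0.45140145 0.13162041 1.5565091  0.03502397] 89.18140230849009
[[-2.6 -2.1]
 [-0.5  1. ]
 [ 1.4 -0.2]
 [ 0.2 -0.7]
 [ 0.   0.2]
 [-0.2 -0.4]
 [-2.3 -0.8]
 [ 0.1  0.5]
 [ 1.3 -1.1]
 [ 0.5 -2.3]
 [-0.3 -0.8]
 [-0.1  0.1]]
knob 0.45211578859485 0.18161530238271784
grip 0.44875840495141905 -0.053360713361593454
```

```bash
python3 -m jog '[{"linear":[0,0,-0.6],"roll":-0.9},{"linear":[0,0,-0.6],"roll":-0.9},{"linear":[0,0,-0.6],"roll":-0.9},{"linear":[0,0,-0.6],"roll":-0.9},{"linear":[0,0,-0.4],"roll":-0.92},{"linear":[0,0,0]}]' 1; python3 -m jog '[{"linear":[-0.55,-0.72,0]},{"linear":[-0.55,-0.72,0]},{"linear":[-0.55,-0.72,0]},{"linear":[-0.55,-0.72,0]},{"linear":[-0.55,-0.72,0]},{"linear":[-0.55,-0.72,0]},{"linear":[-0.55,-0.72,0]},{"linear":[-0.55,-0.72,0]},{"linear":[-0.55,-0.72,0]},{"linear":[-0.55,-0.72,0]},{"linear":[-0.25,-0.72,0]},{"linear":[0,0,0]}]'
cat > st.py <<'E'
from h import *
o=env.observe()
for k in("time_s","position","tool_rot","ft_force","grip_width","gripper_force"):print(k,np.round(o[k],4).tolist())
E
python3 - <<'E'
import st
from rig import optics
import cv2
c=optics.calibration("wrist");print(c)
cv2.imwrite("pics/w0.png",optics.get_image("wrist")[:,:,::-1])
E
```

```text
time_s 0.1
position [0.218, 0.5047, 0.2308]
tool_rot [[-0.918, 0.3966, -0.0008], [0.3966, 0.918, -0.0011], [0.0003, -0.0013, -1.0]]
ft_force [0.2633, -0.3965, 0.7416]
grip_width 0.0855
gripper_force 0.0
{'fov_y': 65.70646984690485, 'cx': 321.7206563924391, 'cy': 197.1692464868941, 'T': array([[ 0.39650409,  0.88395835,  0.24779456,  0.15460017],
       [ 0.91803055, -0.38116796, -0.10922866,  0.53286066],
       [-0.00210223,  0.27079259, -0.96263542,  0.37506217],
       [ 0.        ,  0.        ,  0.        ,  1.        ]])}invalid input
invalid input
```

View pics/w0.png

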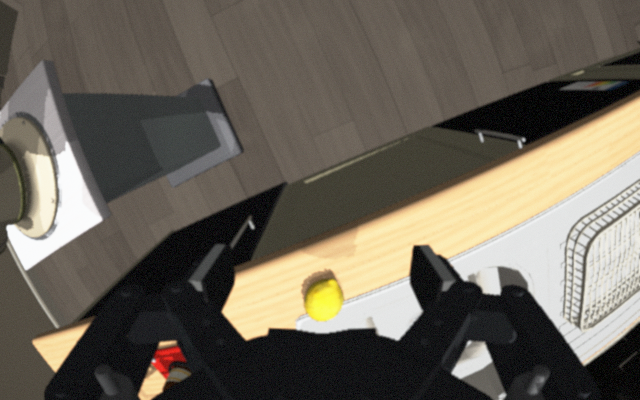

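The moves were refused, probably because rows need both keys. The picture is just the start view: lemon at (323,298), capper at the lower left edge.

```bash
python3 -m jog '[{"linear":[0,0,-0.6],"roll":-0.9},{"linear":[0,0,-0.6],"roll":-0.9},{"linear":[0,0,-0.6],"roll":-0.9},{"linear":[0,0,-0.6],"roll":-0.9},{"linear":[0,0,-0.4],"roll":-0.92},{"linear":[0,0,0],"roll":0}]' 1 && python3 -m st
```

```text
time_s: 0.65
position: [0.2185, 0.5054, 0.3466]
tool_rot: [[-1.0, 0.01, 0.003], [0.01, 1.0, 0.005], [-0.003, 0.005, -1.0]]
ft_force: [-0.5, 0.7, 0.2]
grip_width: 0.0856
gripper_force: 0.0
time_s 0.65
position [0.2185, 0.5054, 0.3466]
tool_rot [[-0.9999, 0.0097, 0.0034], [0.0098, 0.9999, 0.0048], [-0.0034, 0.0048, -1.0]]
ft_force [-0.5055, 0.7006, 0.1696]
grip_width 0.0856
gripper_force 0.0
```

```bash
python3 -m jog '[{"linear":[-0.53,-0.74,0],"roll":0},{"linear":[-0.53,-0.74,0],"roll":0},{"linear":[-0.53,-0.74,0],"roll":0},{"linear":[-0.53,-0.74,0],"roll":0},{"linear":[-0.53,-0.74,0],"roll":0},{"linear":[-0.53,-0.74,0],"roll":0},{"linear":[-0.53,-0.74,0],"roll":0},{"linear":[-0.53,-0.74,0],"roll":0},{"linear":[-0.53,-0.74,0],"roll":0},{"linear":[-0.53,-0.74,0],"roll":0},{"linear":[-0.54,-0.69,0],"roll":0},{"linear":[0,0,0],"roll":0}]'
python3 - <<'E'
import st
from h import *
import cv2
c=optics.calibration("wrist");np.save("wT.npy",c["T"]);print(c["T"].round(4).tolist())
cv2.imwrite("pics/w1.png",optics.get_image("wrist")[:,:,::-1])
def fish(c,P):
    T=np.linalg.inv(c["T"]);p=T[:3,:3]@P+T[:3,3];f=200/np.tan(np.radians(c["fov_y"]/2))
    th=np.arctan2(np.hypot(*p[:2]),p[2]);return f*th*p[:2]/np.hypot(*p[:2])+[c["cx"],c["cy"]]
for P in([.452,.182,.291],[.449,-.053,.26],[.4495,-.09+.037,.26]):print(P,fish(c,np.array(P)))
E
```

```text
time_s: 1.65
position: [0.45, 0.1741, 0.3415]
tool_rot: [[-1.0, 0.02, -0.002], [0.02, 1.0, -0.002], [0.002, -0.002, -1.0]]
ft_force: [0.2, 0.9, 0.2]
grip_width: 0.0855
gripper_force: 0.0
time_s 1.65
position [0.45, 0.1741, 0.3415]
tool_rot [[-0.9998, 0.0204, -0.0021], [0.0204, 0.9998, -0.0016], [0.0021, -0.0017, -1.0]]
ft_force [0.1796, 0.8769, 0.1744]
grip_width 0.0855
gripper_force 0.0
[[0.0203, 0.963, 0.2687, 0.3812], [0.9998, -0.019, -0.0077, 0.1765], [-0.0023, 0.2688, -0.9632, 0.486], [0.0, 0.0, 0.0, 1.0]]
[0.452, 0.182, 0.291] [332.82812453 220.56784205]
[0.449, -0.053, 0.26] [ 85.26888259 206.41184594]
[0.4495, -0.053, 0.26] [ 85.37011704 206.90854321]
```

View pics/w1.png

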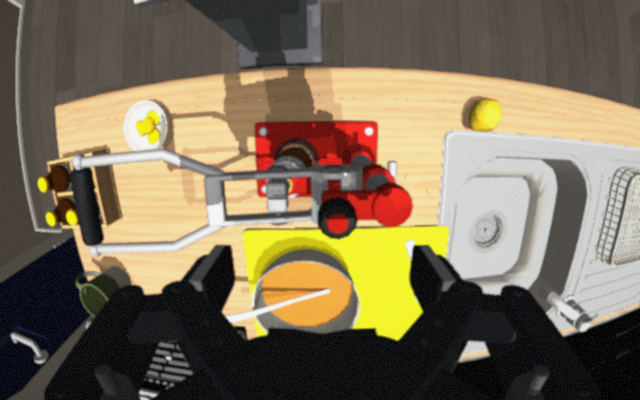

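The knob top is centred about (338,217), against a prediction of (333,220), and the grip is about (87,206), against (85,206). The fit holds to about 3 mm, so I'll descend on the knob.

```bash
python3 -m jog '[{"linear":[0,0.25,0.2],"roll":0},{"linear":[0,0,0.4],"roll":0},{"linear":[0,0,0.4],"roll":0},{"linear":[0,0,0.4],"roll":0},{"linear":[0,0,0.4],"roll":0},{"linear":[0,0,0.15],"roll":0},{"linear":[0,0,0],"roll":0},{"linear":[0,0,0],"roll":0}]' 
python3 -m jog '[{"linear":[0,0,0],"roll":0},{"linear":[0,0,0],"roll":0},{"linear":[0,0,0],"roll":0},{"linear":[0,0,0],"roll":0},{"linear":[0,0,0],"roll":0},{"linear":[0,0,0],"roll":0},{"linear":[0,0,0],"roll":0},{"linear":[0,0,0],"roll":0}]' -1 40
```

```text
time_s: 2.37
position: [0.4471, 0.1891, 0.2655]
tool_rot: [[-1.0, 0.012, -0.0], [0.012, 1.0, 0.0], [0.0, 0.0, -1.0]]
ft_force: [0.8, 0.4, 1.1]
grip_width: 0.0854
gripper_force: 0.0
time_s: 3.03
position: [0.4477, 0.1847, 0.2665]
tool_rot: [[-1.0, 0.016, 0.001], [0.016, 1.0, -0.008], [-0.001, -0.008, -1.0]]
ft_force: [-3.9, -21.1, 8.4]
grip_width: 0.0265
gripper_force: 39.2
```

```bash
python3 -m jog '[{"linear":[0,-0.12,0],"roll":0},{"linear":[0,0,0],"roll":0},{"linear":[0,0,-0.06],"roll":0},{"linear":[0,0,-0.06],"roll":0},{"linear":[0,0,-0.06],"roll":0},{"linear":[0,0,-0.06],"roll":0},{"linear":[0,0,0],"roll":0}]'
python3 -m jog '[{"linear":[0,0,-0.05],"roll":0},{"linear":[0,0,-0.05],"roll":0},{"linear":[0,0,-0.04],"roll":0},{"linear":[0,0,0],"roll":0},{"linear":[0,0,0],"roll":0}]'
```

```text
time_s: 3.62
position: [0.4477, 0.1842, 0.2755]
tool_rot: [[-1.0, 0.013, 0.001], [0.013, 1.0, 0.002], [-0.001, 0.002, -1.0]]
ft_force: [-0.6, 5.3, 2.3]
grip_width: 0.0258
gripper_force: 40.6
time_s: 4.03
position: [0.4476, 0.1842, 0.2807]
tool_rot: [[-1.0, 0.013, 0.001], [0.013, 1.0, 0.002], [-0.001, 0.002, -1.0]]
ft_force: [0.4, 5.3, 0.5]
grip_width: 0.0261
gripper_force: 41.3
```

```bash
python3 -m jog '[{"linear":[0,0,-0.04],"roll":0},{"linear":[0,0,-0.03],"roll":0},{"linear":[0,0,0],"roll":0},{"linear":[0,0,0],"roll":0}]'
```

```text
time_s: 4.37
position: [0.4475, 0.1842, 0.2809]
tool_rot: [[-1.0, 0.013, -0.003], [0.013, 1.0, 0.002], [0.003, 0.002, -1.0]]
ft_force: [6.5, 6.2, -18.5]
grip_width: 0.026
gripper_force: 41.6
```

```bash
python3 -m jog '[{"linear":[0,0,0.05],"roll":0},{"linear":[0,0,0],"roll":0},{"linear":[0,0,0],"roll":0},{"linear":[0,0,0],"roll":0},{"linear":[0,0,0],"roll":0},{"linear":[0,0,0],"roll":0}]' 1 
python3 -m jog '[{"linear":[0,0,-0.5],"roll":0},{"linear":[0,0,-0.6],"roll":0},{"linear":[0,0,-0.5],"roll":0},{"linear":[0,-0.3,0],"roll":0},{"linear":[0,-0.7,0],"roll":0},{"linear":[0,-0.8,0],"roll":0},{"linear":[0,-0.8,0],"roll":0},{"linear":[0,-0.8,0],"roll":0},{"linear":[0,-0.8,0],"roll":0},{"linear":[0,-0.8,0],"roll":0},{"linear":[0,-0.8,0],"roll":0},{"linear":[0,0,0],"roll":0}]'
python3 -m jog '[{"linear":[0,0,0],"roll":0},{"linear":[0,0,0],"roll":0}]'
python3 - <<'E'
import cv2
from h import *
print(optics.calibration("wrist")["T"].round(4).tolist())
cv2.imwrite("pics/w2.png",optics.get_image("wrist")[:,:,::-1])
E
```

```text
time_s: 4.87
position: [0.4475, 0.1833, 0.2817]
tool_rot: [[-1.0, 0.013, 0.001], [0.013, 1.0, 0.0], [-0.001, 0.0, -1.0]]
ft_force: [-0.1, -0.2, 0.5]
grip_width: 0.085
gripper_force: 0.0
time_s: 5.87
position: [0.4443, -0.0528, 0.3451]
tool_rot: [[-1.0, 0.018, -0.0], [0.018, 1.0, -0.001], [0.0, -0.001, -1.0]]
ft_force: [-0.0, -1.2, -0.4]
grip_width: 0.0855
gripper_force: 0.0
time_s: 6.03
position: [0.4443, -0.0483, 0.3455]
tool_rot: [[-1.0, 0.014, 0.0], [0.014, 1.0, 0.0], [-0.0, 0.0, -1.0]]
ft_force: [0.3, -0.1, 0.9]
grip_width: 0.0854
gripper_force: 0.0
[[0.0135, 0.9625, 0.271, 0.3751], [0.9999, -0.0129, -0.0041, -0.0466], [-0.0004, 0.271, -0.9626, 0.4897], [0.0, 0.0, 0.0, 1.0]]
```

View pics/w2.png

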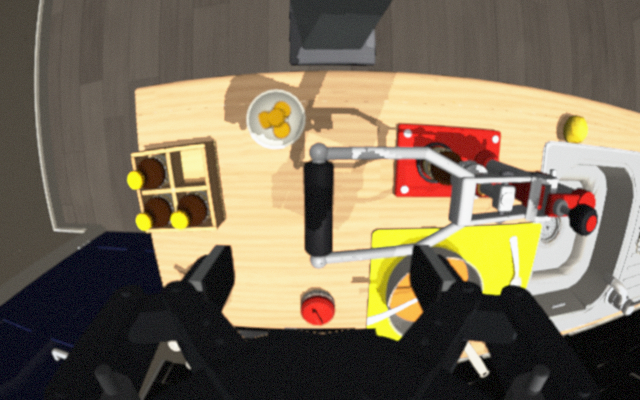

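The grip's middle is at (318,208), midway between the fingers (215 and 430). That gives about (0.4485, -0.050), so I'll descend and close.

```bash
python3 -m jog '[{"linear":[-0.1,-0.05,0.2],"roll":0},{"linear":[0,0,0.4],"roll":0},{"linear":[0,0,0.4],"roll":0},{"linear":[0,0,0.4],"roll":0},{"linear":[0,0,0.4],"roll":0},{"linear":[0,0,0.4],"roll":0},{"linear":[0,0,0.3],"roll":0},{"linear":[0,0,0.1],"roll":0},{"linear":[0,0,0],"roll":0},{"linear":[0,0,0],"roll":0}]' 
python3 -m jog '[{"linear":[0,0,0],"roll":0},{"linear":[0,0,0],"roll":0},{"linear":[0,0,0],"roll":0},{"linear":[0,0,0],"roll":0},{"linear":[0,0,0],"roll":0},{"linear":[0,0,0],"roll":0},{"linear":[0,0,0],"roll":0},{"linear":[0,0,0],"roll":0}]' -1 45
```

```text
time_s: 6.92
position: [0.4486, -0.0503, 0.2416]
tool_rot: [[-1.0, 0.012, 0.0], [0.012, 1.0, -0.0], [-0.0, -0.0, -1.0]]
ft_force: [0.9, 0.0, 0.8]
grip_width: 0.0854
gripper_force: 0.0
time_s: 7.58
position: [0.4484, -0.0509, 0.2416]
tool_rot: [[-1.0, 0.014, 0.0], [0.014, 1.0, -0.001], [-0.0, -0.001, -1.0]]
ft_force: [-1.3, -3.3, 2.3]
grip_width: 0.0224
gripper_force: 44.5
```

```bash
python3 -m jog '[{"linear":[0,-0.03,0.15],"roll":0},{"linear":[0,-0.03,0.15],"roll":0},{"linear":[0,-0.02,0.15],"roll":0},{"linear":[0,-0.02,0.15],"roll":0},{"linear":[0,-0.01,0.15],"roll":0},{"linear":[0,-0.01,0.15],"roll":0},{"linear":[0,0,0.15],"roll":0},{"linear":[0,0,0.15],"roll":0},{"linear":[0,0,0],"roll":0},{"linear":[0,0,0],"roll":0}]'
```

```text
time_s: 8.42
position: [0.4483, -0.0556, 0.1933]
tool_rot: [[-1.0, 0.014, -0.0], [0.014, 1.0, 0.0], [0.0, 0.0, -1.0]]
ft_force: [-1.3, -3.2, 4.6]
grip_width: 0.0223
gripper_force: 44.9
```

```bash
python3 -m jog '[{"linear":[0,0,0.1],"roll":0},{"linear":[0,0,0.1],"roll":0},{"linear":[0,0.01,0.1],"roll":0},{"linear":[0,0,0],"roll":0},{"linear":[0,0,0],"roll":0}]'; python3 -m jog '[{"linear":[0,0,0.1],"roll":0},{"linear":[0,0.01,0.1],"roll":0},{"linear":[0,0.01,0.1],"roll":0},{"linear":[0,0,0],"roll":0},{"linear":[0,0,0],"roll":0}]'; python3 -m jog '[{"linear":[0,0.01,0.1],"roll":0},{"linear":[0,0.02,0.1],"roll":0},{"linear":[0,0,0],"roll":0},{"linear":[0,0,0],"roll":0}]'
```

```text
time_s: 8.83
position: [0.4483, -0.0554, 0.1816]
tool_rot: [[-1.0, 0.014, 0.0], [0.014, 1.0, -0.001], [-0.0, -0.001, -1.0]]
ft_force: [-1.4, -4.5, 5.4]
grip_width: 0.0227
gripper_force: 45.5
time_s: 9.25
position: [0.4483, -0.0547, 0.1695]
tool_rot: [[-1.0, 0.013, 0.0], [0.013, 1.0, -0.001], [-0.0, -0.001, -1.0]]
ft_force: [-1.2, -5.0, 4.4]
grip_width: 0.0231
gripper_force: 46.8
time_s: 9.58
position: [0.4484, -0.0539, 0.1615]
tool_rot: [[-1.0, 0.013, 0.0], [0.013, 1.0, -0.002], [-0.0, -0.002, -1.0]]
ft_force: [-2.0, -7.5, 4.3]
grip_width: 0.0226
gripper_force: 48.3
```

```bash
python3 -m jog '[{"linear":[0,-0.02,0.1],"roll":0},{"linear":[0,0,0.1],"roll":0},{"linear":[0,0,0],"roll":0},{"linear":[0,0,0],"roll":0}]'; python3 -m jog '[{"linear":[0,0.02,0.1],"roll":0},{"linear":[0,0.02,0.05],"roll":0},{"linear":[0,0,0],"roll":0},{"linear":[0,0,0],"roll":0}]'
```

```text
time_s: 9.92
position: [0.4484, -0.0528, 0.1536]
tool_rot: [[-1.0, 0.014, 0.001], [0.014, 1.0, 0.002], [-0.0, 0.002, -1.0]]
ft_force: [-0.3, 3.6, 7.2]
grip_width: 0.0225
gripper_force: 49.5
time_s: 10.25
position: [0.4484, -0.0519, 0.1476]
tool_rot: [[-1.0, 0.013, 0.0], [0.013, 1.0, 0.001], [-0.0, 0.001, -1.0]]
ft_force: [-1.7, -1.2, 6.3]
grip_width: 0.0225
gripper_force: 50.1
```

```bash
python3 -m jog '[{"linear":[0,0.01,0.05],"roll":0},{"linear":[0,0.01,0.05],"roll":0},{"linear":[0,0,0],"roll":0},{"linear":[0,0,0],"roll":0}]'; python3 -m jog '[{"linear":[0,0.01,0.05],"roll":0},{"linear":[0,0.01,0.05],"roll":0},{"linear":[0,0,0],"roll":0},{"linear":[0,0,0],"roll":0}]'
```

```text
time_s: 10.58
position: [0.4484, -0.0512, 0.1437]
tool_rot: [[-1.0, 0.014, 0.001], [0.014, 1.0, 0.001], [-0.001, 0.001, -1.0]]
ft_force: [-1.5, -1.1, 5.7]
grip_width: 0.023
gripper_force: 50.4
time_s: 10.92
position: [0.4484, -0.0504, 0.1397]
tool_rot: [[-1.0, 0.014, 0.001], [0.014, 1.0, 0.001], [-0.001, 0.001, -1.0]]
ft_force: [-0.1, -1.3, 6.4]
grip_width: 0.0228
gripper_force: 50.6
```

```bash
python3 -m jog '[{"linear":[0,0.01,0.05],"roll":0},{"linear":[0,0.015,0.05],"roll":0},{"linear":[0,0,0],"roll":0},{"linear":[0,0,0],"roll":0}]'; python3 -m jog '[{"linear":[0,0.01,0.05],"roll":0},{"linear":[0,0.015,0.05],"roll":0},{"linear":[0,0,0],"roll":0},{"linear":[0,0,0],"roll":0}]'
```

```text
time_s: 11.25
position: [0.4484, -0.0495, 0.1357]
tool_rot: [[-1.0, 0.014, 0.001], [0.014, 1.0, 0.0], [-0.001, 0.0, -1.0]]
ft_force: [-1.3, -2.6, 5.9]
grip_width: 0.0226
gripper_force: 50.7
time_s: 11.58
position: [0.4485, -0.0488, 0.1321]
tool_rot: [[-1.0, 0.013, 0.001], [0.013, 1.0, -0.0], [-0.001, -0.0, -1.0]]
ft_force: [-3.1, -3.9, 10.7]
grip_width: 0.0229
gripper_force: 51.2
```

```bash
python3 -m jog '[{"linear":[0,0.015,0.05],"roll":0},{"linear":[0,0.015,0.05],"roll":0},{"linear":[0,0,0],"roll":0},{"linear":[0,0,0],"roll":0}]'; python3 -m jog '[{"linear":[0,0.015,0.05],"roll":0},{"linear":[0,0.015,0.05],"roll":0},{"linear":[0,0,0],"roll":0},{"linear":[0,0,0],"roll":0}]'
```

```text
time_s: 11.92
position: [0.4485, -0.0478, 0.1282]
tool_rot: [[-1.0, 0.014, 0.001], [0.014, 1.0, -0.001], [-0.001, -0.001, -1.0]]
ft_force: [-3.7, -3.9, 11.0]
grip_width: 0.0224
gripper_force: 51.1
time_s: 12.25
position: [0.4486, -0.0468, 0.1241]
tool_rot: [[-1.0, 0.013, 0.001], [0.013, 1.0, -0.001], [-0.001, -0.001, -1.0]]
ft_force: [-3.0, -6.4, 10.2]
grip_width: 0.0228
gripper_force: 50.9
```

```bash
python3 -m jog '[{"linear":[0,0.005,0.05],"roll":0},{"linear":[0,0.015,0.05],"roll":0},{"linear":[0,0,0],"roll":0},{"linear":[0,0,0],"roll":0}]'; python3 -m jog '[{"linear":[0,0.015,0.05],"roll":0},{"linear":[0,0.015,0.05],"roll":0},{"linear":[0,0,0],"roll":0},{"linear":[0,0,0],"roll":0}]'; python3 -m jog '[{"linear":[0,0.015,0.04],"roll":0},{"linear":[0,0.01,0.04],"roll":0},{"linear":[0,0,0],"roll":0},{"linear":[0,0,0],"roll":0}]'
```

```text
time_s: 12.58
position: [0.4486, -0.0457, 0.1202]
tool_rot: [[-1.0, 0.013, 0.001], [0.013, 1.0, -0.001], [-0.001, -0.001, -1.0]]
ft_force: [-3.7, -4.2, 10.6]
grip_width: 0.0226
gripper_force: 50.6
time_s: 12.92
position: [0.4486, -0.0446, 0.1161]
tool_rot: [[-1.0, 0.013, 0.001], [0.013, 1.0, -0.001], [-0.001, -0.001, -1.0]]
ft_force: [-2.9, -4.0, 10.4]
grip_width: 0.0229
gripper_force: 50.4
time_s: 13.25
position: [0.4486, -0.0436, 0.1129]
tool_rot: [[-1.0, 0.013, 0.001], [0.013, 1.0, -0.001], [-0.001, -0.001, -1.0]]
ft_force: [-3.7, -3.6, 10.8]
grip_width: 0.0228
gripper_force: 50.4
```

```bash
python3 -m jog '[{"linear":[0,0.01,0.03],"roll":0},{"linear":[0,0.01,0.02],"roll":0},{"linear":[0,0,0],"roll":0},{"linear":[0,0,0],"roll":0}]'; python3 -m jog '[{"linear":[0,0.01,0.02],"roll":0},{"linear":[0,0.01,0.02],"roll":0},{"linear":[0,0,0],"roll":0},{"linear":[0,0,0],"roll":0}]'
```

```text
time_s: 13.58
position: [0.4486, -0.043, 0.1109]
tool_rot: [[-1.0, 0.013, 0.001], [0.013, 1.0, -0.001], [-0.001, -0.001, -1.0]]
ft_force: [-4.4, -4.4, 10.2]
grip_width: 0.0224
gripper_force: 50.4
time_s: 13.92
position: [0.4487, -0.0424, 0.1094]
tool_rot: [[-1.0, 0.013, 0.001], [0.013, 1.0, -0.002], [-0.001, -0.002, -1.0]]
ft_force: [-3.6, -7.3, 10.7]
grip_width: 0.0224
gripper_force: 50.4
```

```bash
python3 -m jog '[{"linear":[0,0,0.02],"roll":0},{"linear":[0,0,0.02],"roll":0},{"linear":[0,0,0],"roll":0},{"linear":[0,0,0],"roll":0}]'; python3 -m jog '[{"linear":[0,0.01,0.02],"roll":0},{"linear":[0,0.01,0.01],"roll":0},{"linear":[0,0,0],"roll":0},{"linear":[0,0,0],"roll":0}]'
```

```text
time_s: 14.25
position: [0.4486, -0.0419, 0.1078]
tool_rot: [[-1.0, 0.013, 0.001], [0.013, 1.0, -0.001], [-0.001, -0.001, -1.0]]
ft_force: [-3.3, -3.7, 11.3]
grip_width: 0.023
gripper_force: 50.6
time_s: 14.58
position: [0.4487, -0.0415, 0.1066]
tool_rot: [[-1.0, 0.013, 0.001], [0.013, 1.0, -0.001], [-0.001, -0.001, -1.0]]
ft_force: [-4.7, -6.8, 11.4]
grip_width: 0.0227
gripper_force: 50.5
```

```bash
python3 -m jog '[{"linear":[0,0.005,0.02],"roll":0},{"linear":[0,0,0.01],"roll":0},{"linear":[0,0,0],"roll":0},{"linear":[0,0,0],"roll":0}]'; python3 -m jog '[{"linear":[0,0.01,0.015],"roll":0},{"linear":[0,0,0.01],"roll":0},{"linear":[0,0,0],"roll":0},{"linear":[0,0,0],"roll":0}]'
```

```text
time_s: 14.92
position: [0.4487, -0.0411, 0.1054]
tool_rot: [[-1.0, 0.013, 0.001], [0.013, 1.0, -0.001], [-0.001, -0.001, -1.0]]
ft_force: [-4.0, -4.6, 11.3]
grip_width: 0.0229
gripper_force: 50.6
time_s: 15.25
position: [0.4487, -0.0407, 0.1044]
tool_rot: [[-1.0, 0.013, 0.001], [0.013, 1.0, -0.001], [-0.001, -0.001, -1.0]]
ft_force: [-4.3, -5.4, 11.6]
grip_width: 0.0226
gripper_force: 50.7
```

```bash
python3 -m jog '[{"linear":[0,0.01,0.015],"roll":0},{"linear":[0,0,0.01],"roll":0},{"linear":[0,0,0],"roll":0},{"linear":[0,0,0],"roll":0}]'; python3 -m jog '[{"linear":[0,0.01,0.015],"roll":0},{"linear":[0,0,0.01],"roll":0},{"linear":[0,0,0],"roll":0},{"linear":[0,0,0],"roll":0}]'
```

```text
time_s: 15.58
position: [0.4487, -0.0404, 0.1034]
tool_rot: [[-1.0, 0.013, 0.001], [0.013, 1.0, -0.001], [-0.001, -0.001, -1.0]]
ft_force: [-4.3, -6.4, 10.7]
grip_width: 0.0229
gripper_force: 50.8
time_s: 15.92
position: [0.4487, -0.0401, 0.1026]
tool_rot: [[-1.0, 0.013, 0.001], [0.013, 1.0, -0.002], [-0.001, -0.002, -1.0]]
ft_force: [-4.8, -5.8, 14.3]
grip_width: 0.0228
gripper_force: 51.1
```

```bash
for i in 1 2 3; do python3 -m jog '[{"linear":[0,0,0],"roll":0}]' | egrep 'posi|ft'; done; python3 -m jog '[{"linear":[0,0,0.01],"roll":0},{"linear":[0,0,0],"roll":0}]'| egrep 'posi|ft';python3 -m jog '[{"linear":[0,0,0],"roll":0}]'| egrep 'posi|ft'
```

```text
position: [0.4487, -0.0401, 0.1026]
ft_force: [-5.1, -6.1, 14.0]
position: [0.4487, -0.0401, 0.1026]
ft_force: [-4.9, -6.4, 14.5]
position: [0.4487, -0.0401, 0.1026]
ft_force: [-4.1, -6.3, 15.4]
position: [0.4487, -0.04, 0.1023]
ft_force: [-3.6, -5.5, 15.8]
position: [0.4488, -0.04, 0.1024]
ft_force: [-5.2, -4.7, 16.2]
```

The pull climbs steeply with almost no travel, so the cap is home (about 15 N along the lever's path). Now I'll ease the lever up along its arc.

```bash
python3 -m jog '[{"linear":[0,-0.01,-0.05],"roll":0},{"linear":[0,-0.02,-0.07],"roll":0},{"linear":[0,-0.02,-0.08],"roll":0},{"linear":[0,-0.03,-0.1],"roll":0},{"linear":[0,-0.03,-0.1],"roll":0},{"linear":[0,-0.03,-0.1],"roll":0},{"linear":[0,-0.03,-0.1],"roll":0},{"linear":[0,-0.03,-0.1],"roll":0},{"linear":[0,-0.03,-0.1],"roll":0},{"linear":[0,-0.02,-0.1],"roll":0},{"linear":[0,-0.02,-0.1],"roll":0},{"linear":[0,-0.02,-0.1],"roll":0}]'; python3 -m jog '[{"linear":[0,-0.02,-0.1],"roll":0},{"linear":[0,-0.02,-0.1],"roll":0},{"linear":[0,-0.02,-0.1],"roll":0},{"linear":[0,-0.01,-0.1],"roll":0},{"linear":[0,-0.01,-0.1],"roll":0},{"linear":[0,-0.01,-0.1],"roll":0},{"linear":[0,-0.01,-0.1],"roll":0},{"linear":[0,-0.01,-0.1],"roll":0},{"linear":[0,0,-0.1],"roll":0},{"linear":[0,0,0],"roll":0}]'
```

```text
time_s: 17.42
position: [0.4484, -0.0517, 0.1454]
tool_rot: [[-1.0, 0.013, 0.0], [0.013, 1.0, -0.002], [-0.0, -0.002, -1.0]]
ft_force: [-1.3, -5.7, -0.8]
grip_width: 0.0228
gripper_force: 50.4
time_s: 18.25
position: [0.4483, -0.0556, 0.1819]
tool_rot: [[-1.0, 0.013, 0.001], [0.013, 1.0, -0.001], [-0.001, -0.001, -1.0]]
ft_force: [-0.3, -5.1, 0.2]
grip_width: 0.0225
gripper_force: 45.9
```

```bash
python3 -m jog '[{"linear":[0,-0.02,-0.1],"roll":0},{"linear":[0,-0.01,-0.1],"roll":0},{"linear":[0,0,-0.1],"roll":0},{"linear":[0,0,-0.1],"roll":0},{"linear":[0,0,-0.1],"roll":0},{"linear":[0,0,-0.1],"roll":0},{"linear":[0,0.01,-0.1],"roll":0},{"linear":[0,0.01,-0.1],"roll":0},{"linear":[0,0.01,-0.1],"roll":0},{"linear":[0,0.01,-0.1],"roll":0},{"linear":[0,0.01,-0.1],"roll":0},{"linear":[0,0.01,-0.1],"roll":0}]'; python3 -m jog '[{"linear":[0,0.02,-0.08],"roll":0},{"linear":[0,0.02,-0.06],"roll":0},{"linear":[0,0.02,-0.05],"roll":0},{"linear":[0,0.01,-0.04],"roll":0},{"linear":[0,0,0],"roll":0},{"linear":[0,0,0],"roll":0}]'
```

```text
time_s: 19.25
position: [0.4482, -0.0526, 0.2291]
tool_rot: [[-1.0, 0.013, -0.0], [0.013, 1.0, 0.004], [0.0, 0.004, -1.0]]
ft_force: [4.1, 9.9, -3.2]
grip_width: 0.0225
gripper_force: 48.9
time_s: 19.75
position: [0.4482, -0.051, 0.2381]
tool_rot: [[-1.0, 0.013, -0.0], [0.013, 1.0, 0.001], [0.001, 0.001, -1.0]]
ft_force: [2.3, 4.5, -5.5]
grip_width: 0.0225
gripper_force: 48.8
```

```bash
for i in 1 2 3; do python3 -m jog '[{"linear":[0,0.01,-0.03],"roll":0},{"linear":[0,0,0],"roll":0},{"linear":[0,0,0],"roll":0}]'| egrep 'posi|ft'; done
```

```text
position: [0.4481, -0.0509, 0.2382]
ft_force: [5.3, 0.7, -14.3]
position: [0.448, -0.0509, 0.2385]
ft_force: [8.1, -2.1, -21.0]
position: [0.448, -0.0508, 0.2386]
ft_force: [9.2, -3.7, -30.0]
```

The lever is hard against its rest stop. I'll relax, release and rise.

```bash
python3 -m jog '[{"linear":[0,0,0.03],"roll":0},{"linear":[0,0,0.03],"roll":0},{"linear":[0,0,0.01],"roll":0},{"linear":[0,0,0],"roll":0}]'; python3 -m jog '[{"linear":[0,0,0],"roll":0},{"linear":[0,0,0],"roll":0},{"linear":[0,0,0],"roll":0},{"linear":[0,0,0],"roll":0},{"linear":[0,0,0],"roll":0},{"linear":[0,0,0],"roll":0},{"linear":[0,0,0],"roll":0}]' 1
python3 -m jog '[{"linear":[0,0,-0.3],"roll":0},{"linear":[0,0,-0.5],"roll":0},{"linear":[0,0,-0.6],"roll":0},{"linear":[0,0,-0.6],"roll":0},{"linear":[0,0,-0.6],"roll":0},{"linear":[0,0,0],"roll":0},{"linear":[0,0,0],"roll":0}]'
```

```text
time_s: 20.83
position: [0.4481, -0.0509, 0.2384]
tool_rot: [[-1.0, 0.014, -0.001], [0.014, 1.0, -0.001], [0.001, -0.001, -1.0]]
ft_force: [4.3, -5.6, -12.1]
grip_width: 0.0228
gripper_force: 48.6
time_s: 21.42
position: [0.4483, -0.0502, 0.2393]
tool_rot: [[-1.0, 0.013, 0.0], [0.013, 1.0, -0.0], [-0.0, -0.0, -1.0]]
ft_force: [0.0, 0.8, -0.8]
grip_width: 0.0855
gripper_force: 0.0
time_s: 22.0
position: [0.4485, -0.0503, 0.3438]
tool_rot: [[-1.0, 0.013, 0.002], [0.013, 1.0, -0.001], [-0.002, -0.001, -1.0]]
ft_force: [0.3, 0.2, -0.7]
grip_width: 0.0853
gripper_force: 0.0
```

```bash
python3 -m jog '[{"linear":[0,0.3,0],"roll":0},{"linear":[0,0.7,0],"roll":0},{"linear":[0,0.8,0],"roll":0},{"linear":[0,0.8,0],"roll":0},{"linear":[0,0.8,0],"roll":0},{"linear":[0,0.8,0],"roll":0},{"linear":[0,0.8,0],"roll":0},{"linear":[0,0.6,0],"roll":0},{"linear":[0,0.26,0],"roll":0},{"linear":[0,0,0],"roll":0},{"linear":[0,0,0],"roll":0}]'
python3 - <<'E'
import cv2
from h import *
w=optics.get_image("wrist")[:,:,::-1]; s=optics.get_image("side")[160:285,290:390,::-1]
cv2.imwrite("pics/w3.png",np.hstack([cv2.resize(w[100:300],(0,0),fx=.6,fy=.6*2.5)[:300],cv2.resize(s,(240,300),interpolation=2)]))
E
```

```text
time_s: 22.92
position: [0.4513, 0.1838, 0.3424]
tool_rot: [[-1.0, 0.013, -0.001], [0.013, 1.0, -0.001], [0.001, -0.001, -1.0]]
ft_force: [1.1, -0.4, 0.6]
grip_width: 0.0856
gripper_force: 0.0
```

View pics/w3.png

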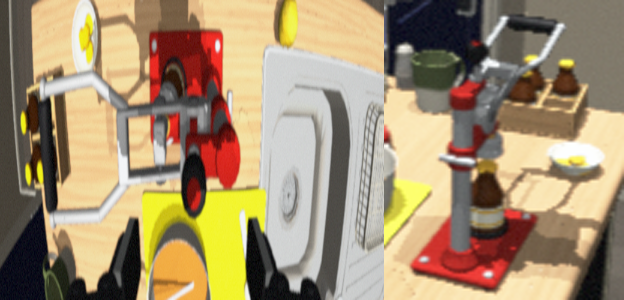

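The lever is back up, the bottle is in place, and the raised knob (column about 193 in the composite, or 322 px) is centred between the fingers. I'll descend, grip it and push it in.

```bash
python3 -m jog '[{"linear":[0,0,0.3],"roll":0},{"linear":[0,0,0.4],"roll":0},{"linear":[0,0,0.4],"roll":0},{"linear":[0,0,0.3],"roll":0},{"linear":[0,0,0.13],"roll":0},{"linear":[0,0,0],"roll":0},{"linear":[0,0,0],"roll":0}]' | egrep 'posi|ft'
python3 -m jog '[{"linear":[0,0,0],"roll":0},{"linear":[0,0,0],"roll":0},{"linear":[0,0,0],"roll":0},{"linear":[0,0,0],"roll":0},{"linear":[0,0,0],"roll":0},{"linear":[0,0,0],"roll":0},{"linear":[0,0,0],"roll":0},{"linear":[0,0,0],"roll":0}]' -1 45
python3 -m jog '[{"linear":[0,0,0.06],"roll":0},{"linear":[0,0,0.06],"roll":0},{"linear":[0,0,0.06],"roll":0},{"linear":[0,0,0.06],"roll":0},{"linear":[0,0,0.04],"roll":0},{"linear":[0,0,0],"roll":0},{"linear":[0,0,0],"roll":0}]' | egrep 'posi|ft'
```

```text
position: [0.4517, 0.1835, 0.2824]
ft_force: [-0.3, 0.3, 0.8]
time_s: 24.27
position: [0.4515, 0.1843, 0.2824]
tool_rot: [[-1.0, 0.013, 0.001], [0.013, 1.0, 0.0], [-0.001, 0.0, -1.0]]
ft_force: [-0.1, 0.4, 5.2]
grip_width: 0.0259
gripper_force: 44.2
position: [0.4514, 0.1842, 0.2699]
ft_force: [2.7, 2.5, -7.9]
```

```bash
for i in 1 2 3 4; do python3 -m jog '[{"linear":[0,0,0.03],"roll":0},{"linear":[0,0,0.01],"roll":0},{"linear":[0,0,0],"roll":0},{"linear":[0,0,0],"roll":0}]'| egrep 'posi|ft'; done
```

```text
position: [0.4514, 0.1842, 0.269]
ft_force: [2.7, 3.3, -7.5]
position: [0.4515, 0.1842, 0.2684]
ft_force: [-0.6, 2.8, 5.0]
position: [0.4516, 0.1842, 0.2683]
ft_force: [-4.0, 2.6, 15.3]
position: [0.4517, 0.1843, 0.2682]
ft_force: [-8.4, 1.0, 24.8]
```

```bash
python3 -m jog '[{"linear":[0,0,-0.04],"roll":0},{"linear":[0,0,-0.03],"roll":0},{"linear":[0,0,0],"roll":0},{"linear":[0,0,0],"roll":0}]' | egrep 'posi|ft'
python3 -m jog '[{"linear":[0,0,0],"roll":0},{"linear":[0,0,0],"roll":0},{"linear":[0,0,0],"roll":0},{"linear":[0,0,0],"roll":0},{"linear":[0,0,0],"roll":0},{"linear":[0,0,0],"roll":0}]' 1 | egrep 'posi|ft|width'
python3 -m jog '[{"linear":[0,0,-0.3],"roll":0},{"linear":[0,0,-0.5],"roll":0},{"linear":[0,0,-0.6],"roll":0},{"linear":[0,0,-0.6],"roll":0},{"linear":[0,0.4,0],"roll":0},{"linear":[0,0.7,0],"roll":0},{"linear":[0,0.7,0],"roll":0},{"linear":[0,0.7,0],"roll":0},{"linear":[0,0.4,0],"roll":0},{"linear":[0,0,0],"roll":0},{"linear":[0,0,0],"roll":0}]'
python3 - <<'E'
import cv2
from h import *
s=optics.get_image("side")[160:285,290:390,::-1];w=optics.get_image("scene")[140:265,240:345,::-1]
cv2.imwrite("pics/f.png",np.hstack([cv2.resize(w,(400,500),interpolation=2),cv2.resize(s,(400,500),interpolation=2)]))
E
```

```text
position: [0.4516, 0.1842, 0.2683]
ft_force: [-3.1, 2.3, 9.8]
position: [0.4514, 0.1841, 0.267]
ft_force: [0.5, -1.6, 0.4]
grip_width: 0.0855
time_s: 27.93
position: [0.4529, 0.3004, 0.3467]
tool_rot: [[-1.0, 0.012, -0.001], [0.012, 1.0, -0.001], [0.001, -0.001, -1.0]]
ft_force: [0.1, -0.1, -0.0]
grip_width: 0.0851
gripper_force: 0.0
```

View pics/f.png

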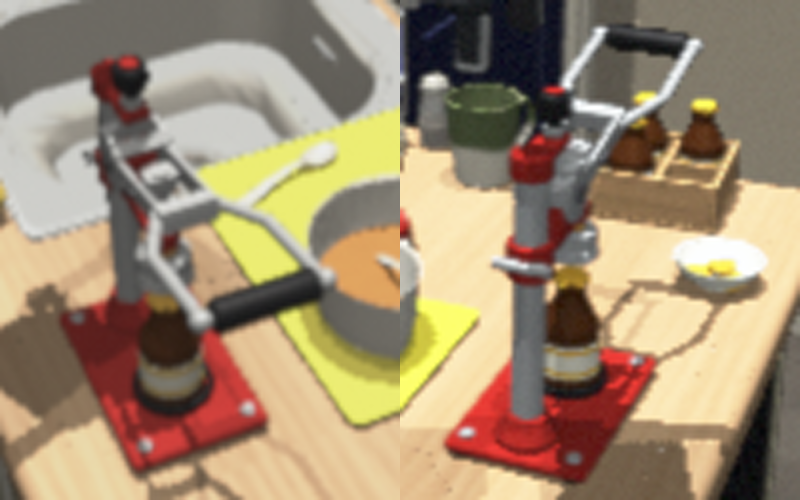

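The lever is up, the knob is down as at the start, and the bottle stands in the nest with its cap seated lower. I'll hand it in.

```bash
python3 -c "
from rig import env
print(env.close_job())"
```

```text
the job is handed in; nothing more can be done
None
```

I crimped the cap, stopping at about 15 N as the lever quit giving. I then eased the lever back up to its stop and pushed the lock knob fully in. The bottle is still standing in the capper, and I handed the job in at about 28 s of the 64 s limit; the hand-in returned no verdict.

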